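Hang a picture-ledge bracket on a slotted display upright

ROBOT

A 6-joint arm with a two-finger parallel gripper is mounted at the origin on the work surface. World frame = base frame: x ahead of the robot, y to its left, z up, the work surface at z = 0. Lengths are in m, angles in rad, forces in N, time in s.
With the tool pointing down it reaches from about 0.25 to 0.775 m from the base axis. Payload 4 kg.
Tool frame: the origin (TCP) lies at the very end of the fingers, on their centre line; the grasp point (between the pads) lies 19 mm behind it; z points along the fingers, y is the direction in which the jaws open and shut (so a half turn about z gives the same grasp; the last joint's range is limited). The gripper opens to 94 mm and grips with 3 to 60 N. Pads are 16 mm wide; open, the fingers measure 119 mm over their backs; the gripper's body (75 mm by 177 mm) begins 78 mm behind the grasp point.
Start: joints at [1.117, 0.087, 1.371, -0, 1.684, -0.103], TCP at [0.189, 0.517, 0.206] pointing down, gripper open.
Joint ranges: [-3.1, 3.1], [-0.76, 2.03], [0.27, 2.55], [-1.08, 4.22], [0.17, 2.65], [-2.57, 2.57]. Speed limits (rad/s): [2.79, 2.79, 3.14, 3.14, 3.14, 3.14].

INTERFACE

Orientations are given as [roll, pitch, yaw] about the fixed x, y, z axes, in that order (R = Rz(yaw) Ry(pitch) Rx(roll)).
In Python, from bench import robot, snapshot, models gives the robot as it stands.
- The arm moves only by the tool arm_command, never from a script. Its argument "commands" is text: rows parted by semicolons, each of 7 numbers parted by spaces: the shift along the tool's x, y, z in mm, then the turn, a rotation vector about the tool's x, y, z in degrees, then the opening, from 0 (shut) to 1 (fully open). In form: tx ty tz rx ry rz hand; .... A call has 1 to 12 rows; each row shifts and turns the pose as measured when the row begins, along the tool's axes as they then stand; what a row does not reach is not made up. A row lasts 1/8 s, in which the tool goes at most 62.5 mm and 10.7 degrees, less where a joint would pass 70% of its speed; a pose out of reach is approached as far as the arm can. A call is refused whole if a number of a shift passes 62.5 or a number of a turn 10.7, either way. A call with a gripper value outside its range is refused whole. The fingers move at their own pace and stop on an object; the grip force is fixed at half the most. Time passes only in rows, so rows that do not move let the fingers close. It gives the time, the measured TCP pose, the force and the opening at its end, in the units of the state.
- robot.get_obs(): the state, without advancing time (a new reading comes with each control period).
- snapshot(name): name is "scene" or "side" or "wrist"; returns a dict with "img" (420x560x3 uint8, blue, green, red), "camera_matrix" (3x3 intrinsics, pixels), "origin" and "rotation" of the camera in the world. Camera axes: x right, y down, z forward; pixel columns grow to the right and rows downward; lengths in m; the calibration is good to about 2 mm. A picture is of the moment at which its call begins. There is no depth.
- robot.close_job(): hands the job in, once; it reports no verdict.
Trained networks look in a picture, given as the dict that the camera call returned (one of the last four; its "shot" number tells which), for a name from the list of things; names that differ only in an ending like _2 or _b are one class to them, and where a whole thing is asked for, a point or a joint stands for the part that bears it (a point fixed in the world has none). Each returns a list of dicts, best first, with "conf" (0 to 1); they miss things now and then, are a little off and sometimes report something else, mostly with a low value. They report only what shows in the picture. A call takes as long as a camera call. They do not tell look-alikes from the thing itself.
- models.spot_in(query, picture): "bbox" ([left, top, width, height] as shares, 0 to 1, of the picture: columns of its width, rows of its height, round what is visible of it).
- models.tip_of(query, picture): "centre" ([column, row] as shares, 0 to 1, of the picture: columns of its width, rows of its height: a listed point, or the origin of a listed thing).
The state is a dict: "time": time; "joint_positions": joint angles; "qvel": joint speeds; "joint_torque": joint torques, N m; "tool_pos": TCP position; "ee_rot": TCP orientation; "wrist_force": force on the tool from outside, world axes, zero at the start; "wrist_torque": the same for the moment, N m; "width": finger opening in m.
Only numpy, scipy, OpenCV 4.12 (cv2) and the standard library are available. Lean on these libraries where they do the work, as an engineer would, in place of code of your own. Each camera call takes 0.05 s, during which the arm holds its last target. There are 200 camera calls.

TASK

Pick up the yellow ledge bracket, feel its two claws into the two topmost slots of the display upright (the slots above and below the red rollers), and press it down gently until the red spring rollers have been pushed in and snap out again to lock it. Leave it hanging level, flush against the slotted strip and let go of. Use only light force on the upright, never ramming the claws against the strip, and leave the cup, the paint jar and the tape roll where they are.

Things in the scene. Friction and masses are not known exactly. Their poses are not given: they have to be found in the camera images.
- bracket: Loose yellow bracket, 0.18 to 0.33 kg, standing on its flat ledge. Origin: on its underside, mid-width, in the plane of its back face; +x points out of the back, as the claws do; z up. Ledge 110 x 60 x 6 mm, x -124 to -14. Back plate 40 mm wide, x -14 to 0, z 0 to 85. Across the back a round ridge (centre z = 52, apex in the back plane) that must ride down over the red rollers.
- fin_grip (a point): Where to grip the bracket: 14 mm below the top of the fin that stands lengthwise on the middle of the ledge, near the centre of mass; bracket frame (-50, 0, 71) mm. The fin is 12 mm thick (along y); its top is at z = 85 for x -88 to -14, level with the back plate's top, and only z = 36 from -118 to -88. Its top near the back (x -15 to -35) is a good place to press down on.
- claw (a point): On the upper steel claw, bracket frame (7.5, 0, 53) mm, at its tooth's foot. Two equal claws at y = 0, 5 mm thick: a neck 8 mm tall reaching x = 10 (undersides at z = 71 and 19) and a tooth, x 5 to 10, hanging 18 mm below the neck's underside: 26 mm tall in all. Behind the 4 mm strip the teeth have about 1 mm of play.
- slot (a point): Nominal middle of the lower edge of the topmost slot, on the strip's front face; upright frame (-20, 0, 196) mm; axes as the upright. Fixed to the column, NOT to the strip: the strip is clamped up to 8 mm higher or lower than this and that is not measured, so the slots must be felt for (or seen). Slots: 9 mm wide, 28 mm tall, one every 52 mm, smooth strip 4 mm thick.
- rest (a point): Where the bracket's origin ends when locked, if the strip is at nominal height: upright frame (-20, 0, 125) mm, same yaw as the upright. The claws go in only 18 to 20 mm above the locked height that the strip really gives. Then the back goes flush on the face, then down: free for 3 to 6 mm, then 14 mm over the rollers, until the necks sit on the slots' lower edges.
- upright: Fixed grey hollow column, 56 mm wide, 215 mm high, on a dark steel foot 130 x 120 x 15 mm (x -70 to 60). Origin on the table, z up. Its front looks along its own -x: an aluminium strip 44 mm wide with four slots in a line (y = 0), face at x = -20 mm, top at z = 238 +-8 mm. Bracket-on-upright force, all contacts summed (about twice a push): below 60 N; below 15 N until the claws are in.
- latch (a joint): Two red spring rollers, 12 mm thick, left and right of the slots' line between the two topmost slots, 3 mm proud of the face. Value: how far pushed in (m): 0 = out, about 0.002 to 0.003 as the ridge passes. Spring 5 N at 0, 8.5 N at 0.003. Riding over takes 8 to 15 N down besides the weight; left alone the bracket stays on them unlocked.
- cup: Blue cup without handle, 64 mm wide, 85 mm tall, a bystander. Origin: centre of its underside.
- jar: Paint jar with red cap, 60 mm wide, 75 mm tall, a bystander. Origin: centre of its underside.
- tape: Orange tape roll lying flat, 80 mm wide, 22 mm tall, a bystander. Origin: centre of its underside.
Not all that is in view belongs to the job. Of the things that look like the bracket, take the one that is farthest to the robot's right at the start. There is more than one size of the upright; the job needs the smaller.

How it is judged:
By the outcome, as a careful person would: the job done as asked, in the order asked, and still so for the second after the job is handed in, with the robot touching nothing.
It also fails if it takes over 72 s, if anything falls off the work surface, if the arm or the gripper's body presses on something with over 40 N, if the wrist force passes 120 N, or if a joint passes its speed limit or range.

## Working session

There is one attempt and no reset: what is moved stays moved. The work goes in short steps, Python scripts to look and compute and a tool call to move; the robot and the scene stay as the last step left them, time stands still between calls to the robot, and variables do not carry over. Pictures are saved under pics/ and viewed, about 8 in all and at most 12, crops included, and the job is handed in when it is done.

Besides the shell and the picture viewer there is one more tool, called after ">>>" by a JSON object that holds its "name" and its "arguments". arm_command: Moves the arm, as the interface text tells. Its arguments: {"type":"object","properties":{"commands":{"type":"string"}},"required":["commands"]}

```bash
mkdir -p pics; ls; python3 - <<'E'
from bench import robot, snapshot, models
import cv2
o=robot.get_obs(); print({k:(v if not hasattr(v,'round') else v) for k,v in o.items()})
for n in("scene","side"):
    p=snapshot(n); cv2.imwrite(f"pics/{n}0.png",p["img"]); print(n,p["camera_matrix"].tolist() if hasattr(p["camera_matrix"],'tolist') else p["camera_matrix"],p["origin"],p["rotation"])
    for q in("bracket","upright"):
        for d in models.spot_in(q,p): print(q,"box",[round(x*s) for x,s in zip(d["bbox"],(560,420,560,420))],round(d["conf"],2))
        for d in models.tip_of(q,p): print(q,"tip",[round(x*s) for x,s in zip(d["centre"],(560,420))],round(d["conf"],2))
E
```

```text
pics
{'time': 0.0, 'joint_positions': array([ 1.11691293e+00,  8.79199095e-02,  1.37220166e+00, -1.91488231e-05,
        1.68359188e+00, -1.03140302e-01]), 'qvel': array([-1.49002984e-03,  1.12159852e-03,  2.38404947e-04,  7.56024793e-04,
       -1.66324899e-05,  9.16999632e-04]), 'joint_torque': array([ 2.78221017e-05, -3.40197158e+01, -3.02421677e+01,  7.17030466e-02,
        3.31538462e-02, -1.60053614e-04]), 'tool_pos': array([0.18877468, 0.51602263, 0.20435003]), 'ee_rot': array([-3.13948117e+00, -1.99421214e-04,  2.79084721e+00]), 'wrist_force': array([-1.19856329,  0.50143575,  0.02922414]), 'wrist_torque': array([-0.00607144, -0.00545017,  0.00898965]), 'width': 0.09407015326026745}
scene [[442.6011669559999, 0.0, 280.9746841579138], [0.0, 442.6011669559999, 205.5522882646802], [0.0, 0.0, 1.0]] [ 1.08329783 -0.63552778  0.94425473] [-2.36057992  0.02159218  0.6683543 ]
bracket box [376, 148, 40, 37] 0.76
bracket box [297, 164, 48, 41] 0.64
bracket tip [407, 182] 0.76
bracket tip [261, 256] 0.51
upright box [238, 217, 51, 92] 0.79
upright tip [173, 360] 0.91
upright tip [266, 279] 0.62
side [[540.9440082262212, 0.0, 271.64012809739825], [0.0, 540.9440082262212, 210.3910260108764], [0.0, 0.0, 1.0]] [0.50234593 1.18821741 1.06208294] [-2.22321767  0.00480655 -3.06447144]
bracket box [193, 333, 58, 58] 0.61
bracket box [258, 274, 55, 39] 0.57
bracket tip [203, 362] 0.75
bracket tip [307, 303] 0.6
upright box [249, 84, 67, 102] 0.74
upright box [241, 150, 53, 81] 0.7
upright tip [268, 218] 0.73
upright tip [282, 167] 0.57
upright tip [331, 262] 0.55
```

View pics/scene0.png

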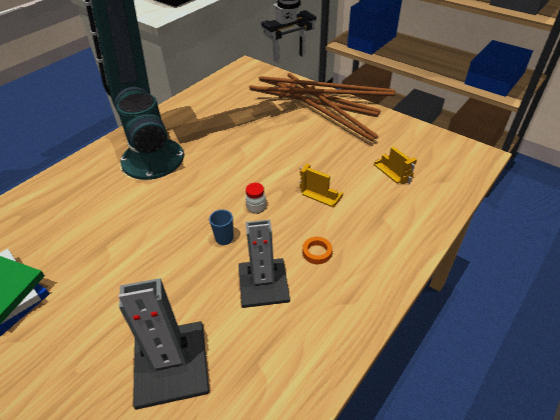

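View pics/side0.png

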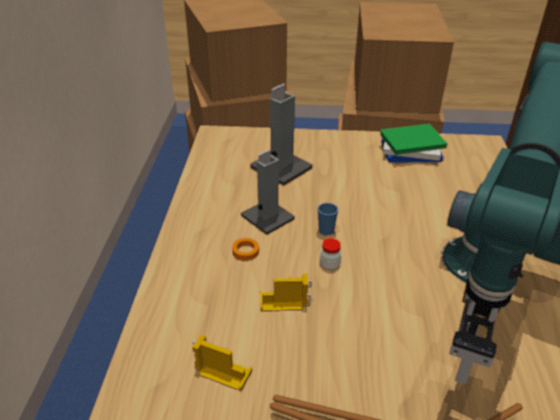

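```bash
cat > h.py <<'E'
from bench import robot, snapshot, models
import cv2, numpy as np
from scipy.spatial.transform import Rotation as Rn
def Rm(r): return Rn.from_euler('xyz',r).as_matrix() if np.size(r)==3 else np.array(r)
def proj(p,P):
    c=(np.atleast_2d(P)-p["origin"])@Rm(p["rotation"]); u=c@np.array(p["camera_matrix"]).T; return u[:,:2]/u[:,2:]
def ray(p,uv): return Rm(p["rotation"])@np.linalg.solve(np.array(p["camera_matrix"]),[uv[0],uv[1],1.])
def onz(p,uv,z): d=ray(p,uv); o=np.array(p["origin"]); return o+d*(z-o[2])/d[2]
def tri(obs):
    A=np.zeros((3,3));b=np.zeros(3)
    for p,uv in obs:
        d=ray(p,uv); d/=np.linalg.norm(d); M=np.eye(3)-np.outer(d,d); A+=M; b+=M@np.array(p["origin"])
    X=np.linalg.solve(A,b); return X,[np.round(proj(p,X)[0]-uv,1) for p,uv in obs]
def pose(P,xyz,yaw):
    return np.array(xyz)+np.atleast_2d(P)@Rn.from_euler('z',yaw).as_matrix().T
def tips(q,p,n=4): return [(np.array(d["centre"])*[560,420],d["conf"]) for d in models.tip_of(q,p)[:n]]
E
python3 - <<'E'
from h import *
print(Rm(snapshot("scene")["rotation"]).round(2).tolist())
S=snapshot("scene"); T=snapshot("side")
for n,p in(("scene",S),("side",T)):
    for q in("bracket","fin_grip","claw","upright","slot","rest","latch","cup","jar","tape"):
        print(n,q,[(t.round(1).tolist(),round(c,2)) for t,c in tips(q,p)])
a=cv2.resize(S["img"][150:215,285:425],None,fx=5,fy=5,interpolation=cv2.INTER_CUBIC)
b=cv2.resize(T["img"][265:320,245:330],None,fx=5,fy=5,interpolation=cv2.INTER_CUBIC)
c=np.zeros((600,700,3),np.uint8); c[:325,:700]=a; c[325:600,:425]=b
d=cv2.resize(S["img"][215:310,232:297],None,fx=2.85,fy=2.85,interpolation=cv2.INTER_CUBIC); c[326:326+d.shape[0],435:435+d.shape[1]]=d
cv2.imwrite("pics/crop1.png",c)
E
```

```text
[[0.78, 0.43, -0.45], [0.62, -0.57, 0.54], [-0.02, -0.7, -0.71]]
scene bracket [([300.2, 189.4], 0.63), ([405.9, 184.0], 0.59)]
scene fin_grip [([318.8, 171.6], 0.86), ([398.1, 157.1], 0.64)]
scene claw [([415.0, 171.7], 0.74), ([255.4, 207.1], 0.73), ([296.8, 171.9], 0.57)]
scene upright [([262.6, 280.0], 0.81), ([170.6, 359.4], 0.76)]
scene slot [([258.9, 239.6], 0.69), ([141.9, 310.9], 0.6)]
scene rest [([155.7, 336.5], 0.79), ([261.9, 258.3], 0.76)]Traceback (most recent call last):
  File "<stdin>", line 6, in <module>
  File "h.py", line 16, in tips
    def tips(q,p,n=4): return [(np.array(d["centre"])*[560,420],d["conf"]) for d in models.tip_of(q,p)[:n]]
                                                                                    ~~~~~~~~~~~~~^^^^^
ValueError: it knows: bracket, claw, cup, fin_grip, jar, rest, slot, tape, upright
```

```bash
python3 - <<'E'
from h import *
S=snapshot("scene"); T=snapshot("side")
for n,p in(("scene",S),("side",T)):
    for q in("bracket","fin_grip","claw","upright","slot","rest","cup","jar","tape"):
        print(n,q,[(t.round(1).tolist(),round(c,2)) for t,c in tips(q,p)])
a=cv2.resize(S["img"][150:215,285:425],None,fx=5,fy=5,interpolation=cv2.INTER_CUBIC)
b=cv2.resize(T["img"][265:320,245:330],None,fx=5,fy=5,interpolation=cv2.INTER_CUBIC)
c=np.zeros((600,700,3),np.uint8); c[:325,:700]=a; c[325:600,:425]=b
d=cv2.resize(S["img"][215:310,232:297],None,fx=2.85,fy=2.85,interpolation=cv2.INTER_CUBIC); c[326:326+d.shape[0],435:435+d.shape[1]]=d
cv2.imwrite("pics/crop1.png",c)
E
```

```text
scene bracket [([409.6, 182.4], 0.96), ([300.8, 191.0], 0.74)]
scene fin_grip [([399.0, 157.2], 0.93), ([321.2, 174.3], 0.76), ([299.2, 175.8], 0.25)]
scene claw [([299.7, 175.5], 0.77), ([414.1, 171.8], 0.63)]
scene upright [([172.6, 361.0], 0.75), ([262.6, 279.5], 0.64)]
scene slot [([260.0, 235.7], 0.96), ([143.5, 310.4], 0.83)]
scene rest [([151.9, 336.3], 0.94), ([264.1, 256.3], 0.74)]
scene cup []
scene jar [([255.6, 208.0], 0.63)]
scene tape [([317.6, 253.1], 0.7)]
side bracket [([200.0, 363.3], 0.65), ([308.8, 300.7], 0.61)]
side fin_grip [([217.1, 353.1], 0.95), ([286.3, 280.5], 0.84)]
side claw [([192.5, 351.2], 0.74), ([307.5, 286.0], 0.65)]
side upright [([280.9, 168.0], 0.78), ([269.6, 216.9], 0.58)]
side slot [([279.0, 100.7], 0.8), ([261.7, 161.5], 0.61), ([309.5, 287.6], 0.41)]
side rest [([276.4, 127.6], 0.58), ([305.4, 299.0], 0.47)]
side cup [([326.2, 229.7], 0.58)]
side jar [([332.2, 260.1], 0.6)]
side tape [([245.1, 250.1], 0.59), ([268.0, 218.2], 0.44), ([261.0, 179.7], 0.32)]
```

View pics/crop1.png

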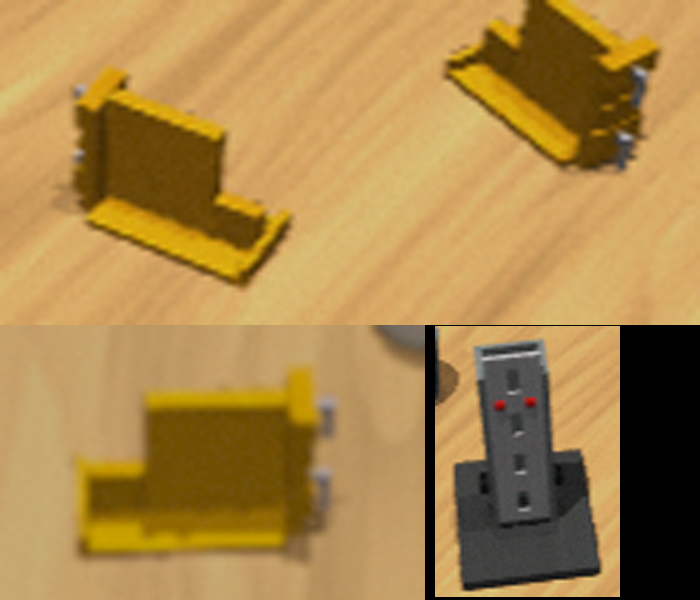

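```bash
cat > fit.py <<'E'
from h import *
from scipy.optimize import least_squares
def fit(obs,x0,z=0.0):
    # obs: list of (picture, model pt mm, uv); solve x,y,yaw (z fixed)
    def f(q): return np.concatenate([proj(p,pose(np.array(m)/1e3,[q[0],q[1],z],q[2]))[0]-uv for p,m,uv in obs])
    r=least_squares(f,x0,loss='soft_l1'); return r.x,f(r.x).reshape(-1,2).round(1)
E
python3 - <<'E'
from fit import *
S=snapshot("scene"); T=snapshot("side"); W=snapshot("wrist")
for n,a,b in(("brA",(320.5,173.5),(286.3,280.5)),("clawA",(298.5,174),(307.5,286)),("slotsm",(259.5,237.5),(261.7,161.5)),("upr",(262.6,279.7),(269.6,217)),("slotbig",(143,310.5),(279,100.7)),("jar",(255.6,208),(332.2,260)),("tape",(317.6,253.1),(245.1,250.1))):
    X,r=tri([(S,a),(T,b)]); print(n,X.round(4),r)
print(onz(T,(326,229.7),0))
s=lambda X,Y:(285+X/5,150+Y/5); t=lambda X,Y:(245+X/5,265+(Y-325)/5); u=lambda X,Y:(232+(X-435)/2.85,215+(Y-326)/2.85)
ob=[(S,(-124,30,0),s(240,283)),(S,(-14,30,0),s(88,220)),(S,(-88,6,85),s(222,136)),(S,(0,20,85),s(80,102)),(S,(-14,-20,85),s(127,74)),
(T,(-124,-30,0),t(80,553)),(T,(-14,-30,0),t(283,548)),(T,(-88,-6,85),t(147,408)),(T,(-88,6,85),t(147,393)),(T,(0,20,85),t(312,369)),(T,(-14,20,85),t(289,369))]
print("bracket",fit(ob,[.45,.25,3.1]))
ob=[(S,(-70,60,0),u(465,588)),(S,(-70,-60,0),u(600,571)),(S,(60,60,15),u(455,463)),(S,(60,-60,15),u(579,450)),(S,(-20,22,15),u(500,526)),(S,(-20,-22,15),u(552,520))]
print("upright",fit(ob,[.5,-.1,2.5]))
print(W["camera_matrix"],W["origin"],W["rotation"])
E
```

```text
brA [0.5471 0.1999 0.0805] [array([-0.4, -0.2]), array([-0.5,  0.2])]
clawA [0.486  0.1843 0.0534] [array([1.7, 0.8]), array([ 2. , -0.9])]
slotsm [ 0.6397 -0.1735  0.2009] [array([0.7, 0.4]), array([ 0.6, -0.3])]
upr [ 0.6182 -0.1559  0.0049] [array([-0.1, -0.1]), array([-0.1,  0. ])]
slotbig [ 0.6117 -0.4653  0.255 ] [array([-1.4, -0.8]), array([-0.7,  0.5])]
jar [0.4274 0.0314 0.0017] [array([-1.7, -0.9]), array([-1.8,  0.9])]
tape [0.6784 0.0029 0.0015] [array([-0.3, -0.1]), array([-0.3,  0.1])]
[ 0.43956113 -0.11135424  0.        ]
bracket (array([0.4902562 , 0.19358188, 3.24647341]), array([[ 0.8,  0.4],
       [-0.7, -0.1],
       [-1. , -0.2],
       [-1.1, -0.9],
       [ 0.3, -1.1],
       [-0.6,  1. ],
       [ 1. ,  0.9],
       [-0.6, -0.3],
       [-0.7, -0.7],
       [ 0.2, -0.5],
       [-0.6, -0.3]]))
upright (array([ 0.62081102, -0.15565582,  2.37319507]), array([[-0.4,  0.8],
       [ 0.6,  0.5],
       [-1. , -1.1],
       [ 0.7, -2. ],
       [ 0.4,  0.2],
       [-0.4,  0.1]]))
[[330.49540026   0.         279.60452174]
 [  0.         330.49540026 209.01314561]
 [  0.           0.           1.        ]] [0.12218004 0.53965415 0.38490002] [ 2.89523951e+00 -1.47236339e-03  1.21904097e+00]
```

```bash
cat > plan.py <<'E'
from h import *
def plan(xyz,yaw,n,hand):
    o=robot.get_obs(); R=Rm(o["ee_rot"]); p=np.array(o["tool_pos"])
    Rt=Rn.from_euler('xyz',[np.pi,0,yaw]).as_matrix()
    rv=Rn.from_matrix(R.T@Rt).as_rotvec()/n
    out=[]
    for i in range(n):
        d=R.T@((np.array(xyz)-p)/n)*1e3
        out.append(" ".join(f"{v:.1f}" for v in d)+" "+" ".join(f"{v:.1f}" for v in np.degrees(rv))+f" {hand}")
        R=R@Rn.from_rotvec(rv).as_matrix()
    print("; ".join(out))
def st():
    o=robot.get_obs(); print(round(o["time"],2),np.round(o["tool_pos"],4),np.round(o["ee_rot"],4),"F",np.round(o["wrist_force"],1),"w",round(o["width"],4))
E
python3 - <<'E'
from plan import *
b=[.4903,.1936,0]; print(pose([-.05,0,.071],b,3.246))
plan([.540,.199,.20],3.246,12,1)
E
```

```text
[[0.54002773 0.19881089 0.071     ]]
-36.6 -14.8 0.5 0.0 0.0 -2.2 1; -36.0 -16.2 0.5 0.0 0.0 -2.2 1; -35.3 -17.5 0.5 0.0 0.0 -2.2 1; -34.6 -18.9 0.5 0.0 0.0 -2.2 1; -33.9 -20.2 0.5 0.0 0.0 -2.2 1; -33.1 -21.4 0.5 0.0 0.0 -2.2 1; -32.3 -22.7 0.5 0.0 0.0 -2.2 1; -31.4 -23.9 0.5 0.0 0.0 -2.2 1; -30.5 -25.0 0.5 0.0 0.0 -2.2 1; -29.5 -26.2 0.5 0.0 0.0 -2.2 1; -28.5 -27.3 0.5 0.0 0.0 -2.2 1; -27.4 -28.3 0.5 0.0 0.0 -2.2 1
```

>>> {"name": "arm_command", "arguments": {"commands": "-37 -15 0 0 0 -2.2 1; -36 -16 0 0 0 -2.2 1; -35 -18 0 0 0 -2.2 1; -35 -19 0 0 0 -2.2 1; -34 -20 0 0 0 -2.2 1; -33 -21 0 0 0 -2.2 1; -32 -23 0 0 0 -2.2 1; -31 -24 0 0 0 -2.2 1; -30 -25 0 0 0 -2.2 1; -30 -26 0 0 0 -2.2 1; -28 -27 0 0 0 -2.2 1; -27 -28 0 0 0 -2.2 1"}}

```text
time: 3.6
tool_pos: [0.5517, 0.1957, 0.2061]
ee_rot: [3.139, 0.003, -3.01]
wrist_force: [0.5, 1.0, 0.4]
width: 0.094
```

```bash
python3 - <<'E'
from plan import *
st(); plan([.540,.199,.20],3.246,3,1)
E
```

```text
3.6 [0.5517 0.1957 0.2061] [ 3.1390e+00  2.9000e-03 -3.0099e+00] F [0.5 1.  0.4] w 0.094
3.7 1.6 2.0 0.1 0.1 0.5 1; 3.8 1.6 2.0 0.1 0.1 0.5 1; 3.8 1.5 2.0 0.1 0.1 0.5 1
```

>>> {"name": "arm_command", "arguments": {"commands": "4 2 3 0.1 0 0.5 1; 4 2 2 0 0 0.5 1; 3.5 1.5 2 0 0 0.5 1; 0 0 0 0 0 0 1"}}

```text
time: 4.1
tool_pos: [0.5386, 0.1999, 0.1981]
ee_rot: [3.14, 0.001, -3.039]
wrist_force: [0.5, 0.2, -0.6]
width: 0.0943
```

```bash
python3 - <<'E'
from plan import *
st(); W=snapshot("wrist"); im=W["img"].copy(); print(W["origin"],W["rotation"])
P=pose(np.array([(-124,30,6),(-124,-30,6),(0,20,85),(0,-20,85),(-88,6,85),(-88,-6,85),(-50,0,85),(10,0,79)])/1e3,[.4903,.1936,0],3.246)
uv=proj(W,P); print(uv.round(1).tolist())
for q in("bracket","fin_grip","claw"): print(q,[(t.round(1).tolist(),round(c,2)) for t,c in tips(q,W)])
im=cv2.resize(im,(800,600),interpolation=cv2.INTER_CUBIC)
for u in uv: cv2.circle(im,tuple(int(v) for v in u*800/560),3,(255,0,255),1)
cv2.imwrite("pics/w1.png",im)
E
```

```text
4.1 [0.5386 0.1999 0.1981] [ 3.1403e+00  1.2000e-03 -3.0393e+00] F [ 0.5  0.2 -0.6] w 0.0943
[0.46768617 0.19130965 0.37739159] [ 2.89335733e+00 -2.72502673e-03  1.67211354e+00]
[[254.0, 251.7], [304.1, 251.5], [255.8, 152.1], [301.6, 152.0], [272.7, 246.8], [285.4, 246.8], [278.9, 207.5], [278.6, 140.1]]
bracket [([423.7, 354.8], 0.97), ([277.0, 147.3], 0.65)]
fin_grip [([274.2, 205.6], 0.75)]
claw [([275.3, 140.7], 0.61)]
```

View pics/w1.png

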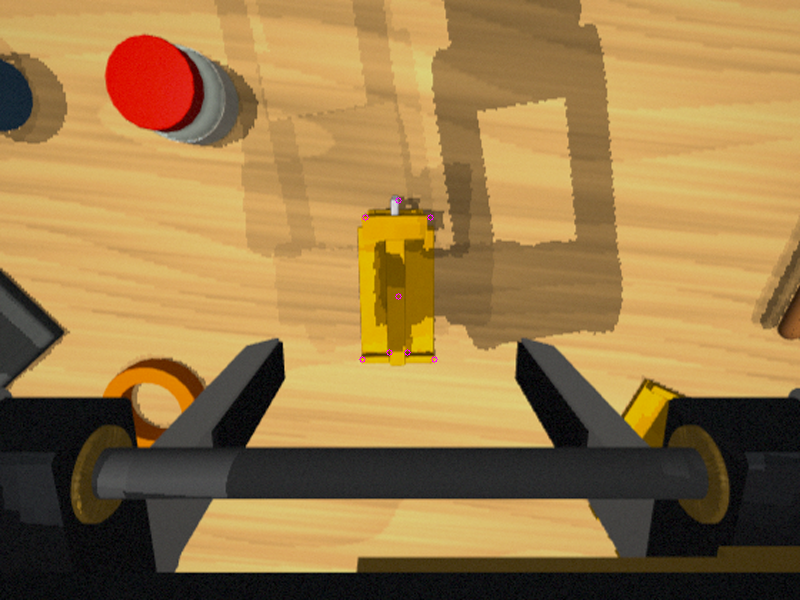

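>>> {"name": "arm_command", "arguments": {"commands": "-1.5 1 30 0 0 0 1; 0 0 30 0 0 0 1; 0 0 30 0 0 0 1; 0 0 28 0 0 0 1; 0 0 14 0 0 0 1; 0 0 8 0 0 0 1; 0 0 3 0 0 0 1"}}

```text
time: 5.18
tool_pos: [0.5444, 0.202, 0.055]
ee_rot: [3.139, 0.01, -3.039]
wrist_force: [0.4, 0.3, 0.1]
width: 0.0938
```

```bash
python3 - <<'E'
from plan import *
st(); plan([.540,.1988,.052],3.246,1,1)
E
```

```text
5.17 [0.5444 0.202  0.055 ] [ 3.1393  0.0103 -3.0394] F [0.4 0.3 0.1] w 0.0938
4.7 -2.8 3.0 0.1 0.6 -0.1 1
```

>>> {"name": "arm_command", "arguments": {"commands": "4.5 -3 3 0.1 0.6 0 1; 0.5 0 0.5 0 0 0 1; 0 0 0 0 0 0 0; 0 0 0 0 0 0 0; 0 0 0 0 0 0 0; 0 0 0 0 0 0 0; 0 0 0 0 0 0 0; 0 0 0 0 0 0 0; 0 0 0 0 0 0 0"}}

```text
time: 6.3
tool_pos: [0.5414, 0.1988, 0.0544]
ee_rot: [3.14, 0.005, -3.039]
wrist_force: [-1.0, 0.3, 1.4]
width: 0.0274
```

```bash
python3 - <<'E'
from plan import *
st(); plan([.540,.1988,.20],3.246,5,0)
E
```

```text
6.3 [0.5414 0.1988 0.0544] [ 3.1403  0.0047 -3.0394] F [-1.   0.3  1.4] w 0.0274
0.1 0.1 -29.1 0.0 0.1 -0.0 0; 0.2 0.1 -29.1 0.0 0.1 -0.0 0; 0.2 0.0 -29.1 0.0 0.1 -0.0 0; 0.2 0.0 -29.1 0.0 0.1 -0.0 0; 0.3 0.0 -29.1 0.0 0.1 -0.0 0
```

>>> {"name": "arm_command", "arguments": {"commands": "0.8 0 2 0 0.3 0 0; 0 0 0 0 0 0 0; 0 0 0 0 0 0 0; 0 0 0 0 0 0 0; 0 0 0 0 0 0 0"}}

```text
time: 6.92
tool_pos: [0.5404, 0.1986, 0.0519]
ee_rot: [3.141, -0.002, -3.039]
wrist_force: [-0.6, 0.1, -0.2]
width: 0.0118
```

```bash
python3 - <<'E'
from plan import *
st()
E
```

```text
6.92 [0.5404 0.1986 0.0519] [ 3.1406e+00 -1.6000e-03 -3.0395e+00] F [-0.6  0.1 -0.2] w 0.0118
```

>>> {"name": "arm_command", "arguments": {"commands": "0 0 -10 0 0 0 0; 0 0 -25 0 0 0 0; 0 0 -35 0 0 0 0; 0 0 -35 0 0 0 0; 0 0 -35 0 0 0 0; 0 0 -20 0 0 0 0; 0 0 -5 0 0 0 0; 0 0 0 0 0 0 0"}}

```text
time: 7.92
tool_pos: [0.5379, 0.1982, 0.2191]
ee_rot: [3.141, -0.011, -3.039]
wrist_force: [-0.6, -0.1, -3.7]
width: 0.0121
```

```bash
python3 - <<'E'
from plan import *
st(); W=snapshot("wrist"); 
print("claw",[(t.round(1).tolist(),round(c,2)) for t,c in tips("claw",W)])
cv2.imwrite("pics/w2.png",cv2.resize(W["img"][60:360,130:430],(600,600),interpolation=cv2.INTER_CUBIC))
o=robot.get_obs()
R=Rm(o["ee_rot"]); 
# bracket pts in tool frame: origin offset (50,0,-?) ; world = tcp + R*(...)
Q=np.array([(0,20,85),(0,-20,85),(-14,20,85),(-14,-20,85),(10,2.5,79),(10,-2.5,79)])
L=(Q-[-50,0,52])*[1,-1,-1]/1e3
print(proj(W,o["tool_pos"]+L@R.T).round(1).tolist())
# slot tips in scene & strip
S=snapshot("scene"); cv2.imwrite("pics/s_up.png",cv2.resize(S["img"][215:315,225:305],(640,800)[:2],interpolation=cv2.INTER_CUBIC))
plan([.720,-.04,.25],2.8,9,0)
E
```

```text
7.92 [0.5379 0.1982 0.2191] [ 3.1411 -0.0114 -3.0391] F [-0.6 -0.1 -3.7] w 0.0121
claw [([431.0, 377.3], 0.89), ([280.8, 152.3], 0.82)]
[[236.7, 174.0], [326.1, 173.9], [237.7, 204.4], [325.1, 204.3], [275.9, 150.3], [286.8, 150.3]]
-17.4 -28.4 -3.8 -0.0 -0.1 2.8 0; -18.8 -27.5 -3.8 -0.0 -0.1 2.8 0; -20.1 -26.5 -3.8 -0.0 -0.1 2.8 0; -21.4 -25.5 -3.7 -0.0 -0.1 2.8 0; -22.7 -24.4 -3.7 -0.0 -0.1 2.8 0; -23.9 -23.3 -3.7 -0.0 -0.1 2.8 0; -25.0 -22.1 -3.7 -0.0 -0.1 2.8 0; -26.0 -20.8 -3.6 -0.0 -0.1 2.8 0; -27.0 -19.5 -3.6 -0.0 -0.1 2.8 0
```

View pics/w2.png

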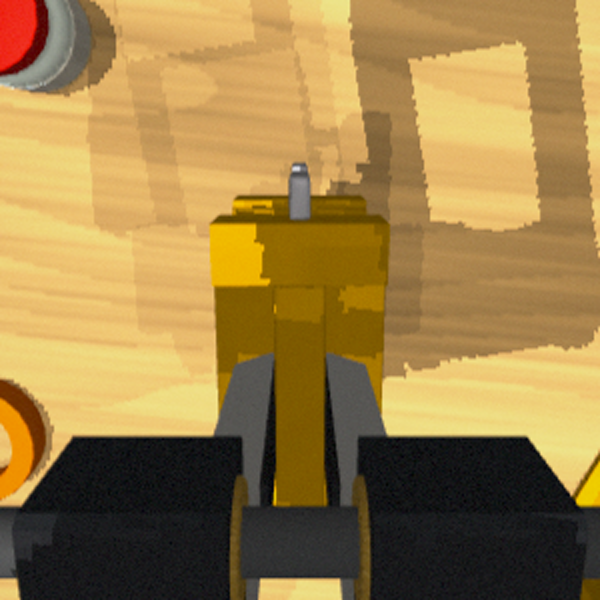

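```bash
python3 - <<'E'
from h import *
S=snapshot("scene"); np.savez("S.npz",**{k:v for k,v in S.items()})
a=cv2.resize(S["img"][216:307,232:296],None,fx=6.5,fy=6.5,interpolation=cv2.INTER_CUBIC)
T=snapshot("side"); np.savez("T.npz",**{k:v for k,v in T.items()})
b=cv2.resize(T["img"][145:235,235:300],None,fx=5.8,fy=6.5,interpolation=cv2.INTER_CUBIC)[:591]
h=min(a.shape[0],b.shape[0]); c=np.hstack([a[:h],b[:h]]); print(c.shape,a.shape); cv2.imwrite("pics/up.png",c)
E
```

```text
(585, 793, 3) (592, 416, 3)
```

View pics/up.png

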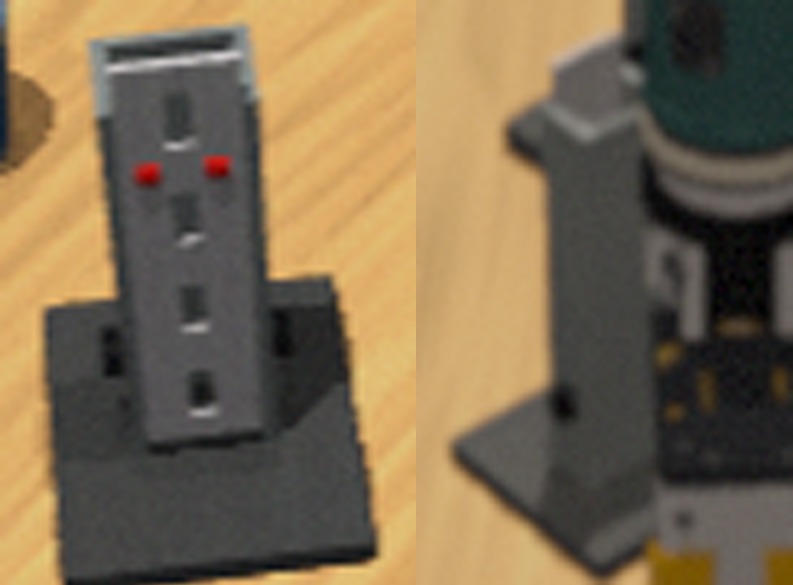

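```bash
python3 - <<'E'
from h import *
from scipy.optimize import least_squares
S=dict(np.load("S.npz",allow_pickle=True)); T=dict(np.load("T.npz",allow_pickle=True))
s=lambda X,Y:np.array((232+(X+.5)/6.5-.5,216+(Y+.5)/6.5-.5)); t=lambda X,Y:np.array((235+(X-415.5)/5.8-.5,145+(Y+.5)/6.5-.5))
ob=[((-70,60,0),s(62,583),0),((-70,-60,0),s(377,559),0),((60,60,15),s(45,310),0),((60,-60,15),s(332,276),0)]
ob+=[((-20,0,196-52*i),s(x,y),1) for i,(x,y) in enumerate([(180,150),(189,243),(196,332),(204,414)])]
ob+=[((-20,0,224-52*i),s(x,y),1) for i,(x,y) in enumerate([(178,94),(187,194),(194,286),(202,371)])]
ob+=[((-20,22,238),s(108,78),1),((-20,-22,238),s(243,60),1)]
obt=[((60,-60,15),t(508,130),0),((60,60,15),t(455,445),0)] 
obt=[((-70,60,0),t(598,578),0)]
obt=[((60,60,15),t(455,447),0)]
def f(q):
    r=[proj(p,pose((np.array(m)+[0,0,1e3*q[3]*k])/1e3,[q[0],q[1],0],q[2]))[0]-uv for p,O in((S,ob),(T,obt)) for m,uv,k in O]
    return np.concatenate(r)
r=least_squares(f,[.62,-.156,2.37,0],loss='soft_l1',f_scale=.5); C=np.linalg.inv(r.jac.T@r.jac)
print(r.x.round(4),"sd@0.5px",(.5*np.sqrt(np.diag(C))).round(4)); print(f(r.x).reshape(-1,2).round(1).tolist())
E
```

```text
[ 6.2200e-01 -1.5840e-01  2.3656e+00 -7.0000e-04] sd@0.5px [0.0013 0.0014 0.0137 0.0023]
[[0.3, 3.3], [0.4, 1.1], [-0.7, -0.6], [0.4, -0.5], [0.2, -0.2], [0.1, 0.2], [0.2, 0.2], [0.1, 0.3], [-0.2, 0.1], [-0.2, -0.0], [-0.1, 0.0], [-0.2, 0.2], [0.0, -0.7], [-0.4, -0.1], [53.9, 1.7]]
```

```bash
python3 - <<'E'
from h import *
from scipy.optimize import least_squares
S=dict(np.load("S.npz",allow_pickle=True)); T=dict(np.load("T.npz",allow_pickle=True))
s=lambda X,Y:np.array((232+(X+.5)/6.5-.5,216+(Y+.5)/6.5-.5)); t=lambda X,Y:np.array((235+(X-415.5)/5.8-.5,145+(Y+.5)/6.5-.5))
ob=[((-70,60,0),s(66,590),0),((-70,-60,0),s(377,559),0),((60,60,15),s(45,310),0),((60,-60,15),s(332,276),0)]
ob+=[((-20,0,196-52*i),s(x,y),1) for i,(x,y) in enumerate([(180,150),(189,243),(196,332),(204,414)])]
ob+=[((-20,0,224-52*i),s(x,y),1) for i,(x,y) in enumerate([(178,94),(187,194),(194,286),(202,371)])]
ob+=[((-20,22,238),s(108,78),1),((-20,-22,238),s(243,60),1)]
obt=[((-70,-60,15),t(455,447),0),((60,-60,0),t(598,578),0),((-70,60,15),t(506,130),0)]
def f(q,sh=True):
    r=[proj(p,pose((np.array(m)+[0,0,1e3*q[3]*k])/1e3,[q[0],q[1],0],q[2]))[0]-uv for p,O in((S,ob),(T,obt)) for m,uv,k in O]
    return np.concatenate(r)
for O in (obt,[]):
    obt=O
    r=least_squares(f,[.62,-.156,2.37,0],loss='soft_l1',f_scale=.5); C=np.linalg.inv(r.jac.T@r.jac)
    print(r.x.round(4),"sd@0.5px",(.5*np.sqrt(np.diag(C))).round(4)); print(f(r.x).reshape(-1,2).round(1).tolist())
E
```

```text
[ 6.2180e-01 -1.5840e-01  2.3737e+00 -8.0000e-04] sd@0.5px [0.0011 0.0012 0.0108 0.0021]
[[-0.1, 2.3], [0.6, 0.9], [-0.9, -0.4], [0.2, -0.7], [0.3, -0.2], [0.2, 0.2], [0.3, 0.2], [0.1, 0.3], [-0.1, 0.1], [-0.2, -0.0], [-0.1, 0.0], [-0.2, 0.2], [0.1, -0.6], [-0.4, -0.2], [-1.7, -1.7], [0.7, 1.4], [17.9, 32.3]]
[ 0.6204 -0.1566  2.366  -0.0036] sd@0.5px [0.0011 0.0013 0.0131 0.0021]
[[-0.3, 1.4], [0.4, 0.2], [-0.7, -1.3], [0.4, -1.2], [0.3, -0.1], [0.2, 0.2], [0.3, 0.1], [0.1, 0.2], [-0.1, 0.1], [-0.2, -0.0], [-0.1, -0.0], [-0.2, 0.1], [0.1, -0.6], [-0.4, -0.0]]
```

>>> {"name": "arm_command", "arguments": {"commands": "-17 -28 -4 0 0.4 2.8 0; -19 -28 -4 0 0.2 2.8 0; -20 -27 -4 0 0.1 2.8 0; -21 -26 -4 0 0 2.8 0; -23 -24 -4 0 0 2.8 0; -24 -23 -4 0 0 2.8 0; -25 -22 -4 0 0 2.8 0; -26 -21 -4 0 0 2.8 0; -27 -20 -4 0 0 2.8 0; 0 0 0 0 0 0 0"}}

```text
time: 9.43
tool_pos: [0.7227, -0.0484, 0.2377]
ee_rot: [-3.126, -0.041, 2.792]
wrist_force: [-0.5, 0.5, -3.6]
width: 0.0115
```

```bash
cat >> plan.py <<'E'
U=[.621,-.1575,0]; UY=2.370
def upt(x,y,z): return pose([x/1e3,y/1e3,z/1e3],U,UY)[0]
def stu():
    o=robot.get_obs(); R=Rn.from_euler('z',UY).as_matrix(); st()
    e=o["ee_rot"]
    print("TCP in upright mm",((np.array(o["tool_pos"])-U)@R*1e3).round(1),"F upr",(np.array(o["wrist_force"])@R).round(2),"yaw err deg",round(np.degrees((e[2]-UY+np.pi)%(2*np.pi)-np.pi),2),"T",np.round(o["wrist_torque"],2))
E
python3 - <<'E'
from plan import *
stu(); print(upt(-111,0,199)); plan(upt(-111,0,205),UY,8,0)
E
```

```text
9.43 [ 0.7227 -0.0484  0.2377] [-3.1263 -0.0406  2.7918] F [-0.5  0.5 -3.6] w 0.0115
TCP in upright mm [   3.2 -149.1  237.7] F upr [ 0.75  0.02 -3.63] yaw err deg 24.17 T [ 0.06 -0.09  0.03]
[ 0.70056492 -0.23489783  0.199     ]
-5.6 -22.8 4.2 -0.2 -0.3 3.0 0; -6.7 -22.5 4.2 -0.2 -0.3 3.0 0; -7.9 -22.1 4.1 -0.2 -0.3 3.0 0; -9.0 -21.7 4.1 -0.2 -0.3 3.0 0; -10.1 -21.2 4.1 -0.2 -0.3 3.0 0; -11.2 -20.6 4.1 -0.2 -0.3 3.0 0; -12.3 -20.0 4.1 -0.2 -0.3 3.0 0; -13.3 -19.3 4.1 -0.2 -0.3 3.0 0
```

```bash
python3 - <<'E'
from plan import *
print(upt(-82,-78,225)); plan(upt(-82,-78,225),2.5,6,0)
E
```

```text
[ 0.73416535 -0.15876629  0.225     ]
-8.2 -16.6 2.0 -0.2 -0.4 2.8 0; -9.0 -16.2 2.0 -0.2 -0.4 2.8 0; -9.7 -15.7 2.0 -0.2 -0.4 2.8 0; -10.5 -15.2 2.0 -0.2 -0.4 2.8 0; -11.2 -14.7 2.1 -0.2 -0.4 2.8 0; -11.9 -14.2 2.1 -0.2 -0.4 2.8 0
```

>>> {"name": "arm_command", "arguments": {"commands": "-8 -17 2 -0.4 -0.6 2.8 0; -9 -16 2 -0.2 -0.4 2.8 0; -10 -16 2 -0.2 -0.4 2.8 0; -11 -15 2 -0.2 -0.4 2.8 0; -11 -15 2 -0.2 -0.4 2.8 0; -12 -14 2 -0.2 -0.4 2.8 0; 0 0 0 0 0 0 0"}}

```text
time: 10.3
tool_pos: [0.7327, -0.1665, 0.2234]
ee_rot: [3.136, 0.007, 2.479]
wrist_force: [0.1, 0.5, -3.2]
width: 0.0118
```

```bash
python3 - <<'E'
from plan import *
stu(); plan(upt(-111,0,205),UY,6,0)
E
```

```text
10.3 [ 0.7327 -0.1665  0.2234] [3.1365 0.0067 2.4787] F [ 0.1  0.5 -3.2] w 0.0118
TCP in upright mm [-86.4 -71.4 223.4] F upr [ 0.32 -0.41 -3.17] yaw err deg 6.23 T [ 0.02  0.02 -0.01]
-2.8 -12.3 3.0 0.1 0.1 1.0 0; -3.0 -12.2 3.0 0.1 0.1 1.0 0; -3.2 -12.2 3.0 0.1 0.1 1.0 0; -3.4 -12.1 3.0 0.1 0.1 1.0 0; -3.7 -12.0 3.0 0.1 0.1 1.0 0; -3.9 -12.0 3.1 0.1 0.1 1.0 0
```

>>> {"name": "arm_command", "arguments": {"commands": "-4 -10 3 0 0 1 0; -4 -12 3 0 0 1 0; -4 -12 3 0 0 1 0; -3.5 -12 3 0 0 1 0; -3 -12 3 0 0 1 0; -3 -12 3 0 0 1 0; 0 0 0 0 0 0 0"}}

```text
time: 11.18
tool_pos: [0.7013, -0.2371, 0.2038]
ee_rot: [3.136, 0.005, 2.368]
wrist_force: [0.2, -0.1, -2.4]
width: 0.0117
```

```bash
python3 - <<'E'
from plan import *
stu(); plan(upt(-98,0,199),UY,2,0)
E
```

```text
11.18 [ 0.7013 -0.2371  0.2038] [3.1356 0.0052 2.3679] F [ 0.2 -0.1 -2.4] w 0.0117
TCP in upright mm [-113.1    1.1  203.8] F upr [-0.17 -0.05 -2.35] yaw err deg -0.12 T [ 0.01  0.04 -0.03]
7.6 0.5 2.4 0.2 0.2 -0.1 0; 7.5 0.5 2.4 0.2 0.2 -0.1 0
```

>>> {"name": "arm_command", "arguments": {"commands": "7.5 0.5 2.5 0.2 0.2 0 0; 7.5 0.5 2.5 0.1 0.1 0 0; 0 0 0 0 0 0 0; 0 0 0 0 0 0 0"}}

```text
time: 11.68
tool_pos: [0.6911, -0.2232, 0.199]
ee_rot: [3.14, -0.0, 2.37]
wrist_force: [-0.8, 0.3, -3.7]
width: 0.0116
```

```bash
python3 - <<'E'
from plan import *
stu(); W=snapshot("wrist"); o=robot.get_obs(); R=Rm(o["ee_rot"])
a=cv2.resize(W["img"][60:260,170:390],None,fx=3.6,fy=3,interpolation=cv2.INTER_CUBIC)
Q=np.array([(0,20,85),(0,-20,85),(10,2.5,79),(10,-2.5,79)]); L=(Q-[-51,0,52])*[1,-1,-1]/1e3
print(proj(W,o["tool_pos"]+L@R.T).round(1).tolist())
for d in (0,-2): print(d,proj(W,[upt(-20,22,238+d),upt(-20,-22,238+d),upt(-16,22,238+d),upt(-16,-22,238+d)]).round(1).tolist())
cv2.imwrite("pics/w3.png",a)
E
```

```text
11.68 [ 0.6911 -0.2232  0.199 ] [ 3.1399e+00 -2.0000e-04  2.3703e+00] F [-0.8  0.3 -3.7] w 0.0116
TCP in upright mm [-96.1  -1.8 199. ] F upr [ 0.79  0.29 -3.65] yaw err deg 0.02 T [-0.03  0.07  0.  ]
[[236.9, 170.8], [327.1, 170.7], [276.4, 147.0], [287.4, 147.0]]
0 [[223.8, 111.2], [331.8, 111.1], [223.4, 100.9], [332.2, 100.8]]
-2 [[224.6, 111.4], [331.0, 111.3], [224.2, 101.2], [331.4, 101.2]]
```

View pics/w3.png

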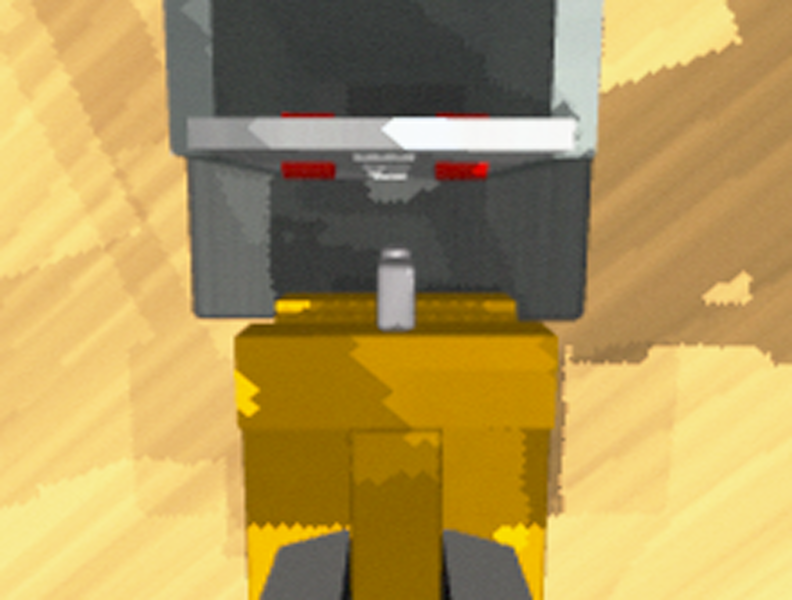

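>>> {"name": "arm_command", "arguments": {"commands": "3 -1.5 -2 0 0 0 0; 4 0 -1 0 0 0 0; 3 0 0 0 0 0 0; 0 0 0 0 0 0 0"}}

```text
time: 12.22
tool_pos: [0.6826, -0.217, 0.2026]
ee_rot: [3.14, 0.0, 2.37]
wrist_force: [-0.1, 0.5, -3.4]
width: 0.0116
```

```bash
python3 -c "
from plan import *
stu()"
```

```text
12.22 [ 0.6826 -0.217   0.2026] [3.1396e+00 4.0000e-04 2.3704e+00] F [-0.1  0.5 -3.4] w 0.0116
TCP in upright mm [-85.6  -0.4 202.6] F upr [ 0.44 -0.33 -3.42] yaw err deg 0.02 T [-0.01  0.03  0.02]
```

>>> {"name": "arm_command", "arguments": {"commands": "1 0 0 0 0 0 0; 1 0 0 0 0 0 0; 1 0 0 0 0 0 0; 0 0 0 0 0 0 0"}}

```text
time: 12.72
tool_pos: [0.6803, -0.2149, 0.2025]
ee_rot: [3.14, 0.0, 2.37]
wrist_force: [-0.8, 0.3, -3.1]
width: 0.0115
```

```bash
python3 -c "
from plan import *
stu()"
```

```text
12.72 [ 0.6803 -0.2149  0.2025] [3.1396e+00 4.0000e-04 2.3702e+00] F [-0.8  0.3 -3.1] w 0.0115
TCP in upright mm [-8.260e+01 -2.000e-01  2.025e+02] F upr [ 0.78  0.4  -3.05] yaw err deg 0.01 T [-0.02  0.03  0.  ]
```

>>> {"name": "arm_command", "arguments": {"commands": "0.8 0 0 0 0 0 0; 0.8 0 0 0 0 0 0; 0.5 0 0 0 0 0 0"}}

```text
time: 13.1
tool_pos: [0.6788, -0.2134, 0.2023]
ee_rot: [3.14, 0.0, 2.37]
wrist_force: [-0.5, 0.7, -3.4]
width: 0.0116
```

```bash
python3 -c "
from plan import *
stu()"
```

```text
13.1 [ 0.6788 -0.2134  0.2023] [3.1397e+00 2.0000e-04 2.3701e+00] F [-0.5  0.7 -3.4] w 0.0116
TCP in upright mm [-8.040e+01 -2.000e-01  2.023e+02] F upr [ 0.83 -0.13 -3.35] yaw err deg 0.01 T [-0.05  0.03 -0.03]
```

>>> {"name": "arm_command", "arguments": {"commands": "0.7 0 0 0 0 0 0; 0.7 0 0 0 0 0 0"}}

```text
time: 13.35
tool_pos: [0.6782, -0.2129, 0.2025]
ee_rot: [3.139, 0.002, 2.37]
wrist_force: [2.2, -1.6, -3.5]
width: 0.0115
```

```bash
python3 -c "
from plan import *
stu()"
```

```text
13.35 [ 0.6782 -0.2129  0.2025] [3.1395e+00 2.3000e-03 2.3698e+00] F [ 2.2 -1.6 -3.5] w 0.0115
TCP in upright mm [-7.970e+01 -2.000e-01  2.025e+02] F upr [-2.69 -0.33 -3.51] yaw err deg -0.01 T [-0.41 -0.41 -0.04]
```

>>> {"name": "arm_command", "arguments": {"commands": "0.4 0 0.7 0 0 0 0; 0.4 0 0.7 0 0 0 0; 0.4 0 0.7 0 0 0 0"}}

```text
time: 13.72
tool_pos: [0.6782, -0.2131, 0.2013]
ee_rot: [3.139, 0.006, 2.369]
wrist_force: [2.5, -2.1, -2.5]
width: 0.0119
```

```bash
python3 -c "
from plan import *
stu()"
```

```text
13.72 [ 0.6782 -0.2131  0.2013] [3.1387 0.0061 2.369 ] F [ 2.5 -2.1 -2.5] w 0.0119
TCP in upright mm [-7.980e+01 -1.000e-01  2.013e+02] F upr [-3.24 -0.22 -2.46] yaw err deg -0.05 T [-0.28 -0.3   0.02]
```

>>> {"name": "arm_command", "arguments": {"commands": "0.3 0 0.9 0 0.3 0 0; 0.3 0 0.9 0 0.2 0 0; 0.3 0 0.9 0 0.2 0 0"}}

```text
time: 14.1
tool_pos: [0.6781, -0.213, 0.199]
ee_rot: [3.138, -0.005, 2.369]
wrist_force: [2.5, -2.7, -2.1]
width: 0.0115
```

```bash
python3 -c "
from plan import *
stu()"
```

```text
14.1 [ 0.6781 -0.213   0.199 ] [ 3.1383 -0.0048  2.3688] F [ 2.5 -2.7 -2.1] w 0.0115
TCP in upright mm [-79.6  -0.  199. ] F upr [-3.69  0.2  -2.12] yaw err deg -0.07 T [-0.42 -0.44 -0.03]
```

>>> {"name": "arm_command", "arguments": {"commands": "0.3 0 0.7 0.1 -0.2 0 0; 0.3 0 0.7 0.1 0 0 0; 0.3 0 0.7 0 0 0 0"}}

```text
time: 14.48
tool_pos: [0.6779, -0.2129, 0.197]
ee_rot: [-3.141, 0.001, 2.368]
wrist_force: [3.1, -3.1, -1.7]
width: 0.0118
```

```bash
python3 -c "
from plan import *
stu()"
```

```text
14.47 [ 0.6779 -0.2129  0.197 ] [-3.1414e+00  9.0000e-04  2.3684e+00] F [ 3.1 -3.1 -1.7] w 0.0118
TCP in upright mm [-7.94e+01  1.00e-01  1.97e+02] F upr [-4.4   0.04 -1.72] yaw err deg -0.09 T [-0.49 -0.43 -0.05]
```

>>> {"name": "arm_command", "arguments": {"commands": "0.2 0 0.6 0 0 0 0; 0.2 0 0.6 0 0 0 0; 0.2 0 0.6 0 0 0 0"}}

```text
time: 14.85
tool_pos: [0.6765, -0.2115, 0.1946]
ee_rot: [-3.141, -0.003, 2.369]
wrist_force: [-0.2, 0.2, -4.0]
width: 0.0116
```

```bash
python3 -c "
from plan import *
stu()"
```

```text
14.85 [ 0.6765 -0.2115  0.1946] [-3.1410e+00 -2.5000e-03  2.3689e+00] F [-0.2  0.2 -4. ] w 0.0116
TCP in upright mm [-77.5  -0.  194.6] F upr [ 0.24 -0.02 -3.98] yaw err deg -0.06 T [-0.06  0.   -0.03]
```

>>> {"name": "arm_command", "arguments": {"commands": "0.8 0 0 0 -0.1 0 0; 0.8 0 0 0 0 0 0; 0.8 0 0 0 0 0 0"}}

```text
time: 15.22
tool_pos: [0.6733, -0.2081, 0.1931]
ee_rot: [-3.14, -0.006, 2.37]
wrist_force: [0.7, 0.2, -2.7]
width: 0.0116
```

```bash
python3 -c "
from plan import *
stu()"
```

```text
15.22 [ 0.6733 -0.2081  0.1931] [-3.1399 -0.0064  2.37  ] F [ 0.7  0.2 -2.7] w 0.0116
TCP in upright mm [-72.8  -0.2 193.1] F upr [-0.38 -0.6  -2.71] yaw err deg -0.0 T [-0.06  0.03 -0.03]
```

>>> {"name": "arm_command", "arguments": {"commands": "0.8 0 -0.3 0 -0.3 0 0; 0.8 0 0 0 0 0 0; 0.6 0 0 0 0 0 0; 0.4 0 0 0 0 0 0"}}

```text
time: 15.72
tool_pos: [0.6712, -0.206, 0.1936]
ee_rot: [-3.14, -0.001, 2.37]
wrist_force: [0.8, -0.0, -3.9]
width: 0.0119
```

```bash
python3 -c "
from plan import *
stu()"
```

```text
15.72 [ 0.6712 -0.206   0.1936] [-3.1400e+00 -7.0000e-04  2.3701e+00] F [ 0.8 -0.  -3.9] w 0.0119
TCP in upright mm [-69.8  -0.3 193.6] F upr [-0.56 -0.51 -3.88] yaw err deg 0.01 T [-0.13 -0.09 -0.09]
```

>>> {"name": "arm_command", "arguments": {"commands": "0.4 0 0 0 0 0 0; 0.2 0 1 0 0 0 0; 0.1 0 1 0 0 0 0; 0 0 1 0 0 0 0"}}

```text
time: 16.23
tool_pos: [0.6712, -0.2061, 0.1908]
ee_rot: [-3.14, 0.001, 2.37]
wrist_force: [0.1, 0.2, -3.2]
width: 0.0115
```

```bash
python3 -c "
from plan import *
stu()"
```

```text
16.23 [ 0.6712 -0.2061  0.1908] [-3.1403e+00  1.1000e-03  2.3696e+00] F [ 0.1  0.2 -3.2] w 0.0115
TCP in upright mm [-69.9  -0.2 190.8] F upr [ 0.03 -0.23 -3.2 ] yaw err deg -0.02 T [-0.11 -0.07  0.  ]
```

>>> {"name": "arm_command", "arguments": {"commands": "0.2 0 1 0 0 0 0; 0.2 0 1 0 0 0 0; 0.1 0 1 0 0 0 0; 0 0 1 0 0 0 0"}}

```text
time: 16.73
tool_pos: [0.6716, -0.2064, 0.1885]
ee_rot: [-3.141, 0.005, 2.369]
wrist_force: [0.8, -1.4, 0.4]
width: 0.0121
```

```bash
python3 -c "
from plan import *
stu()"
```

```text
16.73 [ 0.6716 -0.2064  0.1885] [-3.1414  0.0049  2.3692] F [ 0.8 -1.4  0.4] w 0.0121
TCP in upright mm [-70.4  -0.2 188.5] F upr [-1.6   0.47  0.39] yaw err deg -0.04 T [-0.04  0.09  0.02]
```

>>> {"name": "arm_command", "arguments": {"commands": "0 0 1.7 0 0.2 0 0; 0 0 1.7 0 0.1 0 0; 0 0 2 0 0.1 0 0"}}

```text
time: 17.1
tool_pos: [0.6721, -0.2066, 0.1865]
ee_rot: [3.14, 0.001, 2.369]
wrist_force: [-0.3, -0.3, 3.6]
width: 0.0122
```

```bash
python3 -c "
from plan import *
stu()"
```

```text
17.1 [ 0.6721 -0.2066  0.1865] [3.1399e+00 1.2000e-03 2.3693e+00] F [-0.3 -0.3  3.6] w 0.0122
TCP in upright mm [-70.8  -0.4 186.5] F upr [0.04 0.43 3.57] yaw err deg -0.04 T [ 0.12  0.25 -0.04]
```

>>> {"name": "arm_command", "arguments": {"commands": "0 0 2.5 0 0.1 0 0; 0 0 2.5 0 0.1 0 0; 0 0 2.5 0 0.1 0 0"}}

```text
time: 17.48
tool_pos: [0.6719, -0.2063, 0.1763]
ee_rot: [3.141, -0.006, 2.369]
wrist_force: [-0.5, -0.1, -3.4]
width: 0.0121
```

```bash
python3 -c "
from plan import *
stu()"
```

```text
17.48 [ 0.6719 -0.2063  0.1763] [ 3.1407 -0.0063  2.3694] F [-0.5 -0.1 -3.4] w 0.0121
TCP in upright mm [-70.5  -0.5 176.3] F upr [ 0.3   0.47 -3.41] yaw err deg -0.03 T [-0.06  0.05  0.04]
```

>>> {"name": "arm_command", "arguments": {"commands": "0.3 0 1 0 -0.3 0 0; 0.2 0 1 0 0 0 0; 0.2 0 1 0 0 0 0"}}

```text
time: 17.85
tool_pos: [0.6715, -0.206, 0.175]
ee_rot: [3.14, 0.001, 2.369]
wrist_force: [1.0, -0.4, 3.8]
width: 0.0117
```

```bash
python3 -c "
from plan import *
stu()"
```

```text
17.85 [ 0.6715 -0.206   0.175 ] [3.1403e+00 8.0000e-04 2.3694e+00] F [ 1.  -0.4  3.8] w 0.0117
TCP in upright mm [-70.   -0.4 175. ] F upr [-1.   -0.38  3.84] yaw err deg -0.04 T [-0.01  0.31  0.05]
```

>>> {"name": "arm_command", "arguments": {"commands": "0.3 0 1.5 0 0 0 0; 0.3 0 1.5 0 0 0 0; 0 0 0 0 0 0 0; 0 0 0 0 0 0 0"}}

```text
time: 18.35
tool_pos: [0.6715, -0.2062, 0.1749]
ee_rot: [3.139, 0.005, 2.369]
wrist_force: [-0.2, -0.6, 2.0]
width: 0.0121
```

```bash
python3 - <<'E'
from plan import *
stu(); W=snapshot("wrist")
a=cv2.resize(W["img"][60:260,170:390],None,fx=3.6,fy=3,interpolation=cv2.INTER_CUBIC)
cv2.imwrite("pics/w4.png",a)
E
```

```text
18.35 [ 0.6715 -0.2062  0.1749] [3.139  0.0053 2.3691] F [-0.2 -0.6  2. ] w 0.0121
TCP in upright mm [-70.2  -0.4 174.9] F upr [-0.26  0.55  2.01] yaw err deg -0.05 T [-0.09  0.13  0.04]
```

View pics/w4.png

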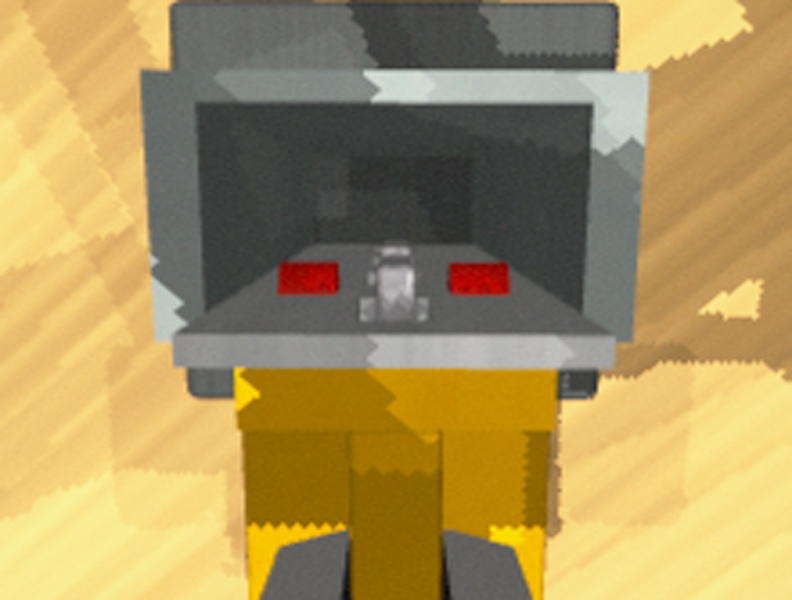

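>>> {"name": "arm_command", "arguments": {"commands": "0 0 -0.3 0 0.2 0 0; 0 0 0 0 0 0 0.5; 0 0 0 0 0 0 0.5; 0 0 0 0 0 0 0.5; 0 0 0 0 0 0 0.5; 0 0 0 0 0 0 0.5; 0 0 0 0 0 0 0.5"}}

```text
time: 19.27
tool_pos: [0.6709, -0.205, 0.1719]
ee_rot: [3.14, -0.003, 2.37]
wrist_force: [0.4, -0.4, 0.4]
width: 0.0473
```

```bash
python3 -c "
from plan import *
stu()"
```

```text
19.27 [ 0.6709 -0.205   0.1719] [ 3.1401 -0.0035  2.3698] F [ 0.4 -0.4  0.4] w 0.0473
TCP in upright mm [-68.9  -0.7 171.9] F upr [-0.53 -0.01  0.43] yaw err deg -0.01 T [-0.06  0.06 -0.02]
```

Released. Go straight up, and then back off a little.

>>> {"name": "arm_command", "arguments": {"commands": "0 0 -10 0 0 0 0.5; 0 0 -20 0 0 0 0.5; 0 0 -30 0 0 0 0.5; 0 0 -30 0 0 0 0.5; 0 0 -30 0 0 0 0.5; 0 0 -10 0 0 0 0.5"}}

```text
time: 20.02
tool_pos: [0.6707, -0.2054, 0.3087]
ee_rot: [3.14, -0.002, 2.37]
wrist_force: [-0.2, 0.1, 0.4]
width: 0.0468
```

```bash
python3 - <<'E'
from plan import *
stu(); S=snapshot("scene"); T=snapshot("side"); W=snapshot("wrist")
a=cv2.resize(S["img"][190:310,215:325],(385,420),interpolation=cv2.INTER_CUBIC)
w=cv2.resize(W["img"],(400,300))[:,:]
c=np.zeros((420,800,3),np.uint8); c[:,:385]=a; c[:300,395:795]=w; cv2.imwrite("pics/f.png",c)
# predicted locked outline: origin z = 125+d
for d in(-2,0):
  print(d,"lock" ,proj(S,[upt(-20-124,30,125+d),upt(-20-124,-30,125+d),upt(-20-88,0,210+d)]).round(1).tolist(),"unlocked+14",proj(S,[upt(-144,30,139+d),upt(-144,-30,139+d)]).round(1).tolist())
for q in("rest","bracket","fin_grip"): print(q,[(t.round(1).tolist(),round(c,2)) for t,c in tips(q,S)])
for q in("cup","jar","tape"):
  print(q,[(t.round(1).tolist(),round(c,2)) for t,c in tips(q,T)][:1],[(t.round(1).tolist(),round(c,2)) for t,c in tips(q,S)][:1])
E
```

```text
20.02 [ 0.6707 -0.2054  0.3087] [ 3.1396e+00 -2.1000e-03  2.3697e+00] F [-0.2  0.1  0.4] w 0.0468
TCP in upright mm [-6.900e+01 -3.000e-01  3.087e+02] F upr [0.23 0.07 0.37] yaw err deg -0.02 T [-0.09  0.01  0.02]
-2 lock [[253.0, 305.3], [280.8, 301.8], [263.3, 266.1]] unlocked+14 [[252.6, 301.7], [280.7, 298.2]]
0 lock [[253.0, 304.8], [280.8, 301.3], [263.2, 265.6]] unlocked+14 [[252.5, 301.2], [280.7, 297.7]]
rest [([262.1, 255.2], 0.98), ([153.4, 333.1], 0.8), ([264.6, 256.4], 0.35)]
bracket [([408.1, 182.0], 0.94), ([259.4, 259.4], 0.68)]
fin_grip [([262.8, 256.2], 0.86), ([400.7, 157.5], 0.72), ([262.2, 238.6], 0.19)]
cup [([327.4, 230.1], 0.57)] [([223.4, 236.1], 0.56)]
jar [([331.8, 260.4], 0.65)] [([253.7, 208.6], 0.67)]
tape [([245.4, 252.1], 0.81)] [([316.2, 255.0], 0.57)]
```

View pics/f.png

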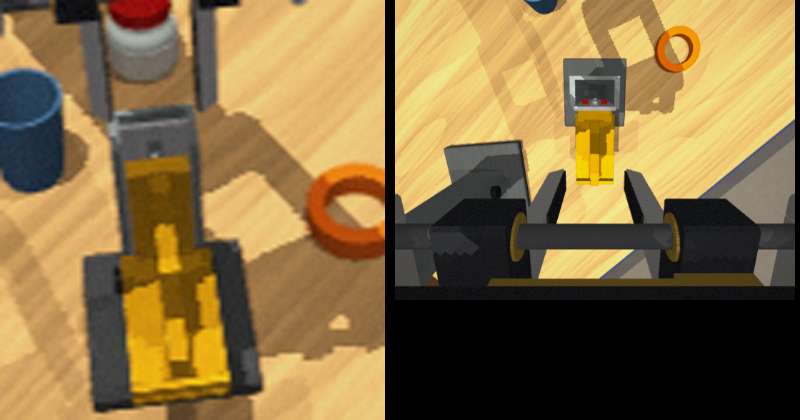

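```bash
python3 -c "
from plan import *
st(); print(robot.close_job())"
```

```text
20.62 [ 0.67   -0.2051  0.3043] [-3.1411 -0.0082  2.3698] F [0.7 0.1 1. ] w 0.0468
the job is handed in; nothing more can be done
None
```

The bracket farthest to the robot's right is hung in the two topmost slots of the smaller upright. I released it and handed the job in at 20.6 s.

- **Insertion:** The claw tips touched the strip with about 3–5 N. I slid them down until they dropped in, at about 194 mm tool height, then brought the back flush against the strip.
- **Locking:** Net downward force reached about 7 N in the readings taken between moves; the pass over the rollers fell inside one move. It then dropped back to the bracket's weight, and the bracket came to a hard stop about 18.6 mm below entry height, within the expected 18–20 mm. The rollers' position was never read directly, so the lock is inferred from these forces and heights.
- **Last checks:** Seen from the scene camera after release, the ledge corners were within about 0.5 px of the predicted level, locked pose; an unlocked bracket would be about 3.6 px higher. The gripper is about 100 mm clear above. The cup, jar and tape were detected within about 2 px of where they stood at the start, although the cup had no starting scene-camera detection to compare with.
- **Disagreement:** The strip height came out between about -4 and +1 mm from nominal depending on the camera, so I found the slots by feel instead.

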